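# Lock the shoe stretcher's slide with its red pin, feeling for the hidden hole

## Task

Lock the shoe-stretcher jack: take the red-headed pin out of the wooden rack, put its tip down through the slot in the jack's cover plate and slide it gently along the slot, keeping the force between pin and jack under 30 N while you feel about, until it drops into the hole hidden underneath. Seat it fully home, head flat on the cover plate, and let go. Leave the yellow and white pins in the rack and do not disturb the glue bottle or the green tin.

Things in the scene. Friction and masses are not known exactly. Their poses are not given: they have to be found in the camera images.
- red_pin: The pin to use, 50 to 100 g: round steel shank 9 mm in diameter, 46 mm long, 2 mm chamfer at the tip, under a square red head 24 x 24 x 34 mm tall. Origin: centre of the tip; z runs up the pin, x and y are square to the head's flat sides. Head's underside at z = 46 mm, its top at 80. Starts upright in any one of the rack's three holes, head's underside on the rack.
- red_pin_head (a point): Centre of the red head, the place to grip, 63 mm above the pin's tip.
- yellow_pin: Another pin, square yellow head 24 x 24 x 34 mm, shank 9 mm by 28 mm: too short; stays where it is in the rack. Origin: shank's tip, z up.
- white_pin: Another pin, square white head 24 x 24 x 34 mm, shank 10.5 mm by 36 mm: not for this job; stays where it is in the rack. Origin: shank's tip, z up.
- rack: Fixed wooden block, 70 (x) x 210 (y) x 55 mm high, with three 13 mm holes, 52 mm deep, in its top at y = -65, 0 and +65 mm, one pin in each. Origin: centre of its underside, on the table.
- jack: Fixed blue jack, z up. Origin: on the table right under the slot's centre. Housing x = -65 to 65, y = -72 to 224 mm. Aluminium cover plate 126 (x) x 144 (y) mm about the slot, top at z = 60 mm. On the +y part a post carries a green shoe last, up to z = 174 mm, within x = -142 to 60, y = 133 to 217 mm; a black handwheel sticks out to x = 112 at y = 150 mm.
- slot (a point): Centre of the slot's mouth, in the cover plate's top face (z = 60 mm on the jack), axes as the jack. The slot runs along y: 62 mm long, 12 mm wide in x, closed at both ends; the plate is 6 mm thick. Black brush strips in it hide the inside and give no resistance.
- slide_face (a point): Point on the slot's centre, 26 mm below the plate's top, on the flat top of the black slide hidden in the jack (clamped, does not move). The slide has one vertical round hole, 12 mm wide, 1 mm chamfer, 32 mm deep, below the slot's centre line at an unknown y within 19 mm of this point. Tip on the slide: head's underside 20 mm above the plate. Fully home: head on the plate, tip 20 mm below this point.
- glue: White glue bottle with a red cap, 48 mm in diameter, 100 mm tall, standing loose on the table; a bystander. Origin: centre of its underside.
- tin: Green tin, 100 mm in diameter, 110 mm tall, standing loose on the table at the side; a bystander. Origin: centre of its underside.
There are look-alikes about, which are no part of the job. What is meant by the red_pin is not blue, purple or turquoise, and is the smaller of those in its own colour.

How it is judged (in metres and radians):
On the way, in this order (a step that is already met when the one before it is completed fails the run):
1. the red pin has been drawn out of the rack (height (world z) of red_pin above 0.058 m), for 0.1 s.
2. the red pin's tip has gone down through the slot in the cover plate (z of red_pin in the frame of jack below 0.052 m and x of red_pin in the frame of jack between -0.006 and 0.006 m and y of red_pin in the frame of jack between -0.03 and 0.03 m), for 0.1 s.
At the end, for the whole second after the job is handed in: The red pin stands fully home in the hidden hole: in the slot (within 6 mm of its centre line, 30 mm of its centre), head's underside within 2.5 mm of the cover plate, upright within 0.1 rad, at rest and released; the yellow and white pins are within 15 mm of where they stood (z of red_pin in the frame of jack below 0.0165 m and x of red_pin in the frame of jack between -0.006 and 0.006 m and y of red_pin in the frame of jack between -0.03 and 0.03 m and angle between red_pin's own z axis and vertical below 0.1 rad and linear speed of red_pin below 0.02 m/s and distance of each of yellow_pin, white_pin from where it was at the start of the episode below 0.015 m); the robot touches nothing.
It fails at once if before it is home (tip more than 4 mm above its home depth) the pin is pressed against the jack, cover or slide, with more than 30 N (contact force between red_pin and jack above 30 N and z of red_pin in the frame of jack above 0.018 m).
It fails at once if the yellow or white pin is moved by more than 15 mm (distance of any of yellow_pin, white_pin from where it was at the start of the episode above 0.015 m).
It fails at once if the glue bottle or the tin is moved by more than 20 mm (distance of any of glue, tin from where it was at the start of the episode above 0.02 m).
It also fails if it takes over 64 s, if anything falls off the work surface, if the arm or the gripper's body presses on something with over 40 N, if the wrist force passes 120 N, or if a joint passes its speed limit or range.

## Robot

A 6-joint arm with a two-finger parallel gripper is mounted at the origin on the work surface. World frame = base frame: x ahead of the robot, y to its left, z up, the work surface at z = 0. Lengths are in m, angles in degrees, forces in N, time in s.
With the tool pointing down it reaches from about 0.25 to 0.725 m from the base axis. Payload 9.7 kg.
Tool frame: the origin (TCP) lies midway between the tips of the shut fingers; the grasp point (between the pads) lies 19 mm behind it; z points along the fingers, y is the line along which they close (so a half turn about z gives the same grasp; the last joint's range is limited). The gripper opens to 85 mm and grips with 20 to 120 N. Pads are 22 mm wide; open, the fingers measure 114 mm over their backs; the gripper's body (76 mm by 85 mm) begins 54 mm behind the grasp point. The pads swing forward as they close: fully open they stand 13 mm farther back than shut.
Start: joints at [-74.886, 4.979, 10.078, 95.1, 0, 90], TCP at [0.143, -0.531, 0.231] pointing down, gripper open.
Joint ranges: [-179.16, 179.16], [-48.56, 103.87], [-65.8, 70.77], [-126.05, 130.52], [-82.76, 87.17], [-180, 180]. Speed limits (degrees/s): [127.2, 127.2, 147.25, 180, 180, 180].

## Interface

Orientations are given as [roll, pitch, yaw] about the fixed x, y, z axes, in that order (R = Rz(yaw) Ry(pitch) Rx(roll)).
In Python, from workcell import bot gives the robot as it stands.
- The arm moves only by the shell command python3 -m crank 'ROWS' [FORCE]. ROWS is JSON, a list of rows, each an object with "gripper": the finger opening in mm, from 0 to 85.4; "travel": the shift along the tool's x, y, z in mm, a list of three; "twist": the turn, a rotation vector about the tool's x, y, z in rad, a list of three. In form: [{"gripper": gripper, "travel": [tx, ty, tz], "twist": [rx, ry, rz]}, ...]. A call has 1 to 12 rows; each row shifts and turns the commanded pose from where the row before left it, along the tool's axes as they then stand; what a row does not reach is not made up. A row lasts 1/8 s, in which the tool goes at most 62.5 mm and 10.7 degrees, less where a joint would pass 70% of its speed; a pose out of reach is approached as far as the arm can. A call is refused whole if a number of a shift passes 62.5 or a number of a turn 0.188, either way. A call with a gripper value outside its range is refused whole. The fingers move at their own pace and stop on an object; FORCE is the grip in N (left out, the last holds). Time passes only in rows, so rows that do not move let the fingers close. It gives the time, the measured TCP pose, the force, the opening and the grip force at its end, in the units of the state.
- bot.get_obs(): the state, without advancing time (a new reading comes with each control period).
- bot.camera(name): name is "scene" or "top" or "wrist"; returns the picture (420x560x3 uint8, red, green, blue); there is no depth.
- bot.calibration(name): a dict with "vfov" (degrees; the focal length in pixels is half the picture's height over the tangent of half this angle, whatever the lens; pixels are square), "cx", "cy" (the principal point, pixels), "camera_from_world" (4x4, takes a point from world to camera coordinates). Camera axes: x right, y down, z forward; pixel columns grow to the right and rows downward; lengths in m; the calibration is good to about 2 mm. A picture is of the moment at which its call begins: read the wrist's pose just before it. calibration takes no time and is no camera call; for the wrist camera it gives the pose at the moment of the call.
- bot.job_done(): hands the job in; it is judged then, once.
The state is a dict: "time": time; "q": joint angles; "qd": joint speeds; "joint_efforts": joint torques, N m; "ee_pos": TCP position; "tcp_rot": TCP orientation; "wrist_force": force on the tool from outside, world axes, zero at the start; "torque": the same for the moment, N m; "opening": finger opening in m; "grasp_force": force on a finger pad.
Only numpy, scipy, OpenCV 4.12 (cv2) and the standard library are available. Lean on these libraries where they do the work, as an engineer would, in place of code of your own. Each camera call takes 0.05 s, during which the arm holds its last target. There are 200 camera calls.

## Working session

There is one attempt and no reset: what is moved stays moved. The work goes in short steps, Python scripts to look and compute and a shell command to move; the robot and the scene stay as the last step left them, time stands still between calls to the robot, and variables do not carry over. Pictures are saved under pics/ and viewed, at most 10 in all, crops included, and the job is handed in when it is done.

```bash
mkdir -p pics; cat > h.py <<'E'
import numpy as np,cv2
from workcell import bot
def snap(n,f):
    c=bot.calibration(n); im=bot.camera(n); cv2.imwrite(f'pics/{f}.png',im[:,:,::-1]); return im,c
def ray(c,u,v,z):
    f=210/np.tan(np.radians(c['vfov'])/2); T=np.array(c['camera_from_world'])
    d=T[:3,:3].T@np.array([(u-c['cx'])/f,(v-c['cy'])/f,1]); o=-T[:3,:3].T@T[:3,3]
    return o+d*(z-o[2])/d[2]
def proj(c,p):
    f=210/np.tan(np.radians(c['vfov'])/2); T=np.array(c['camera_from_world'])
    q=T[:3,:3]@np.array(p)+T[:3,3]; return np.round([c['cx']+f*q[0]/q[2],c['cy']+f*q[1]/q[2]],1)
E
python3 - <<'E'
from h import *
import json
for n in('scene','top'):
    im,c=snap(n,n+'0'); print(n,c['vfov'],c['cx'],c['cy'],np.round(c['camera_from_world'],3).tolist())
a=[cv2.imread(f'pics/{n}0.png') for n in('scene','top')]
o=bot.get_obs();print(o)
E
```

```text
scene 51.632003770082626 279.4881332627416 218.90658328998518 [[-0.302, 0.953, -0.001, 0.375], [0.557, 0.175, -0.812, -0.208], [-0.774, -0.246, -0.583, 1.373], [0.0, 0.0, 0.0, 1.0]]
top 46.00153792242196 281.4416410899593 214.74960962355794 [[0.007, -1.0, -0.008, -0.188], [-0.999, -0.006, -0.047, 0.548], [0.047, 0.008, -0.999, 1.146], [0.0, 0.0, 0.0, 1.0]]
{'time': 0.1, 'q': array([-7.48843007e+01,  5.00863940e+00,  1.00381876e+01,  9.50980628e+01,
        1.00982020e-03,  9.00026120e+01]), 'qd': array([-0.01399544, -0.1591621 ,  0.10350061, -0.04276596, -0.0793563 ,
       -0.10356771]), 'joint_efforts': array([ 9.94629918e-04, -5.21562445e+01,  4.65652728e+01,  1.59850088e-02,
        1.18945101e-05,  1.23980851e-05]), 'ee_pos': array([ 0.14337604, -0.53077765,  0.2306401 ]), 'tcp_rot': array([-1.79931485e+02, -1.00669604e-03,  1.51130861e+01]), 'wrist_force': array([-0.1337229 ,  0.0967221 ,  0.52141724]), 'torque': array([ 0.0118144 ,  0.00608565, -0.0322503 ]), 'grasp_force': 0.0, 'opening': 0.0854136997879757}
```

View pics/top0.png

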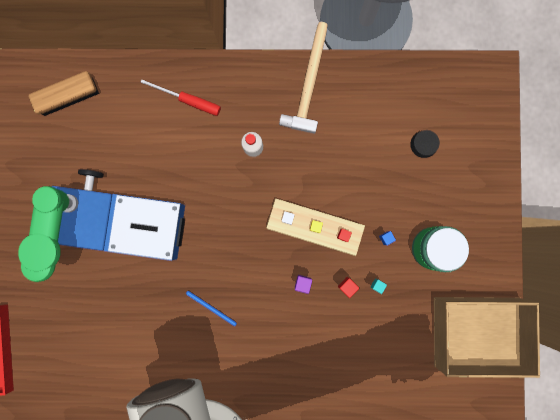

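View pics/scene0.png

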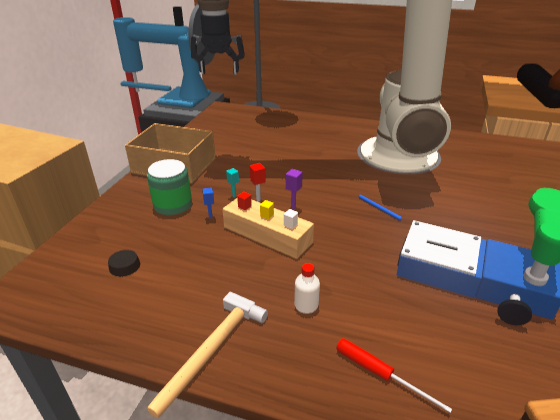

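Candidates: in the top view, the red head in the rack (345,235) and the larger free-standing red pin (349,288). The purple (304,284), turquoise (379,286), blue (388,238), red bottle cap (251,140) and screwdriver are other things. I choose the smaller red one in the rack, at (345,235) top and (244,201) scene. The slot is at about (144,227) top.

```bash
python3 - <<'E'
from h import *
im=cv2.imread('pics/top0.png'); c=bot.calibration('top')
h=cv2.cvtColor(im,cv2.COLOR_BGR2HSV)
def find(m,z,box,n):
    M=np.zeros_like(m); x0,y0,x1,y1=box; M[y0:y1,x0:x1]=m[y0:y1,x0:x1]
    for k in cv2.findContours(M,cv2.RETR_EXTERNAL,cv2.CHAIN_APPROX_NONE)[0]:
        if cv2.contourArea(k)<30: continue
        r=cv2.minAreaRect(k); b=cv2.boxPoints(r); P=np.array([ray(c,*p,z)[:2] for p in b])
        e=[P[1]-P[0],P[2]-P[1]]
        print(n,np.round(r[0],1),'ctr',P.mean(0).round(4),[(round(np.linalg.norm(v),4),round(np.degrees(np.arctan2(v[1],v[0])),1)) for v in e])
red=(((h[...,0]<8)|(h[...,0]>172))&(h[...,1]>180)&(h[...,2]>120)).astype(np.uint8)
find(red,.089,(325,215,365,255),'red')
find(red,.12,(325,265,375,305),'bigred')
yel=((h[...,0]>22)&(h[...,0]<35)&(h[...,1]>180)&(h[...,2]>150)).astype(np.uint8)
find(yel,.089,(300,210,330,245),'yel')
wh=((h[...,1]<60)&(h[...,2]>150)).astype(np.uint8)
find(wh,.089,(270,200,305,230),'white')
find(wh,.06,(95,180,190,270),'plate')
dk=((h[...,2]<60)).astype(np.uint8)
find(dk,.06,(125,215,165,240),'slot')
rk=((h[...,0]>10)&(h[...,0]<24)&(h[...,1]>60)&(h[...,2]>160)).astype(np.uint8)
rk=cv2.morphologyEx(rk,cv2.MORPH_CLOSE,np.ones((25,25)))
find(rk,.055,(255,190,375,262),'rack')
big=np.vstack([np.hstack([cv2.resize(im[185:310,255:405],(750,600))])])
cv2.imwrite('pics/crop.png',big)
E
```

```text
white [287.6 217.7] ctr [ 0.5392 -0.1986] [(np.float64(0.0256), np.float64(-18.0)), (np.float64(0.0242), np.float64(-108.1))]
plate [143.7 227.3] ctr [0.5168 0.1245] [(np.float64(0.1286), np.float64(-6.8)), (np.float64(0.1459), np.float64(-97.8))]
slot [143.5 227.2] ctr [0.5169 0.1248] [(np.float64(0.0079), np.float64(-6.6)), (np.float64(0.0574), np.float64(-97.4))]
rack [315.3 226.8] ctr [ 0.5207 -0.261 ] [(np.float64(0.0724), np.float64(-16.5)), (np.float64(0.2119), np.float64(-106.7))]
```

View pics/crop.png

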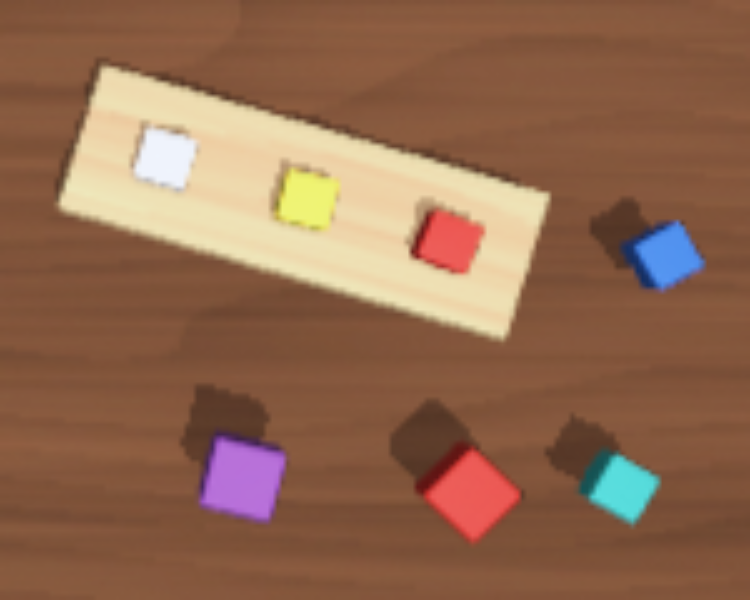

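The crop confirms the small red head sits in the rack's right-hand hole; the larger red one at crop (470,490) stands free on the table. Next I measure its yaw and work out the reach.

```bash
cat >> h.py <<'E'
from scipy.spatial.transform import Rotation as Ro
def togo(p,yaw=None):
    o=bot.get_obs(); R=Ro.from_euler('xyz',o['tcp_rot'],degrees=True)
    T=Ro.from_euler('xyz',[180,0,o['tcp_rot'][2] if yaw is None else yaw],degrees=True)
    print('travel mm',np.round(R.inv().apply(np.array(p)-o['ee_pos'])*1e3,1),'twist',np.round((R.inv()*T).as_rotvec(),3), 'at',o['ee_pos'].round(4),o['tcp_rot'].round(1),'t',o['time'])
def redrect(im,c,box,z):
    h=cv2.cvtColor(im,cv2.COLOR_RGB2HSV); x0,y0,x1,y1=box
    m=(((h[...,0]<8)|(h[...,0]>172))&(h[...,1]>150)&(h[...,2]>190)).astype(np.uint8); M=np.zeros_like(m); M[y0:y1,x0:x1]=m[y0:y1,x0:x1]
    k=max(cv2.findContours(M,cv2.RETR_EXTERNAL,cv2.CHAIN_APPROX_NONE)[0],key=cv2.contourArea)
    r=cv2.minAreaRect(k); P=np.array([ray(c,*p,z)[:2] for p in cv2.boxPoints(r)]); v=P[1]-P[0]; w=P[2]-P[1]
    print('px',np.round(r[0],1),'ctr',P.mean(0).round(4),'size',np.linalg.norm(v).round(4),np.linalg.norm(w).round(4),'ang',np.degrees(np.arctan2(v[1],v[0])).round(1)); return P.mean(0)
E
python3 - <<'E'
from h import *
c=bot.calibration('top'); im=cv2.imread('pics/top0.png')[:,:,::-1].copy()
redrect(im,c,(325,215,365,255),.089)
print(ray(c,344.6,235.2,.089))
togo([.502,-.323,.231],70)
E
```

```text
px [344.6 234.8] ctr [ 0.5026 -0.3232] size 0.0224 0.0228 ang -23.1
[ 0.5018044  -0.32307121  0.089     ]
travel mm [ 4.004e+02 -1.071e+02 -2.000e-01] twist [-0.001 -0.001 -0.958] at [ 0.1434 -0.5308  0.2306] [-179.9   -0.    15.1] t 0.1
```

```bash
python3 -m crank '[{"gripper":50,"travel":[40,-10.7,0],"twist":[0,0,0]},{"gripper":50,"travel":[40,-10.7,0],"twist":[0,0,0]},{"gripper":50,"travel":[40,-10.7,0],"twist":[0,0,0]},{"gripper":50,"travel":[40,-10.7,0],"twist":[0,0,0]},{"gripper":50,"travel":[40,-10.7,0],"twist":[0,0,0]},{"gripper":50,"travel":[40,-10.7,0],"twist":[0,0,0]},{"gripper":50,"travel":[40,-10.7,0],"twist":[0,0,0]},{"gripper":50,"travel":[40,-10.7,0],"twist":[0,0,0]},{"gripper":50,"travel":[40,-10.7,0],"twist":[0,0,0]},{"gripper":50,"travel":[40,-10.7,0],"twist":[0,0,0]}]' 60
python3 -m crank '[{"gripper":50,"travel":[0,0,0],"twist":[0,0,-0.151]},{"gripper":50,"travel":[0,0,0],"twist":[0,0,-0.151]},{"gripper":50,"travel":[0,0,0],"twist":[0,0,-0.151]},{"gripper":50,"travel":[0,0,0],"twist":[0,0,-0.151]},{"gripper":50,"travel":[0,0,0],"twist":[0,0,-0.151]},{"gripper":50,"travel":[0,0,0],"twist":[0,0,-0.151]},{"gripper":50,"travel":[0,0,0],"twist":[0,0,0]},{"gripper":50,"travel":[0,0,0],"twist":[0,0,0]}]' 60
python3 - <<'E'
from h import *
im,c=snap('wrist','w1')
print(proj(c,[.502,-.323,.089]))
togo([.502,-.323,.053],67)
E
```

```text
time: 1.35
ee_pos: [0.5027, -0.3225, 0.2309]
tcp_rot: [-180.0, 0.0, 15.1]
wrist_force: [-0.3, -1.5, 0.4]
opening: 0.0499
grasp_force: 0.0
time: 2.35
ee_pos: [0.5016, -0.3233, 0.2311]
tcp_rot: [-180.0, -0.0, 66.8]
wrist_force: [0.2, -0.3, 0.3]
opening: 0.0501
grasp_force: 0.0
[278.4 191.8]
travel mm [  0.4   0.3 178.1] twist [-0.    -0.    -0.002] at [ 0.5016 -0.3233  0.2311] [-180.    -0.    66.9] t 2.4
```

View pics/w1.png

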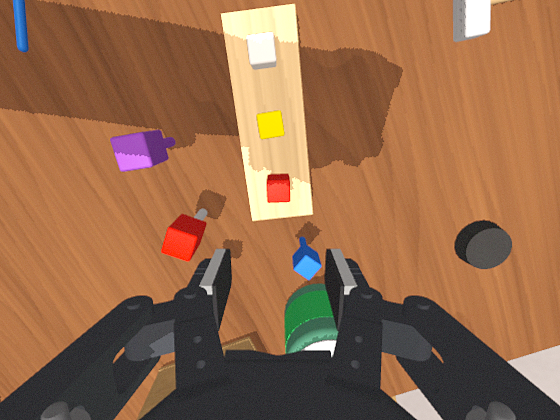

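The red head is at (278,188), where projected (278,192); the blue (307,258) and large red (184,238) pins are clear of the fingers. I descend and grip.

```bash
python3 -m crank '[{"gripper":50,"travel":[0,0,30],"twist":[0,0,0]},{"gripper":50,"travel":[0,0,30],"twist":[0,0,0]},{"gripper":50,"travel":[0,0,30],"twist":[0,0,0]},{"gripper":50,"travel":[0,0,30],"twist":[0,0,0]},{"gripper":50,"travel":[0,0,30],"twist":[0,0,0]},{"gripper":50,"travel":[0,0,15],"twist":[0,0,0]},{"gripper":50,"travel":[0,0,11],"twist":[0,0,0]},{"gripper":50,"travel":[0,0,0],"twist":[0,0,0]}]' 60
python3 -m crank '[{"gripper":10,"travel":[0,0,0],"twist":[0,0,0]},{"gripper":10,"travel":[0,0,0],"twist":[0,0,0]},{"gripper":10,"travel":[0,0,0],"twist":[0,0,0]},{"gripper":10,"travel":[0,0,0],"twist":[0,0,0]},{"gripper":10,"travel":[0,0,0],"twist":[0,0,0]},{"gripper":10,"travel":[0,0,0],"twist":[0,0,0]}]' 60
```

```text
time: 3.4
ee_pos: [0.5016, -0.3234, 0.0552]
tcp_rot: [-180.0, -0.0, 67.0]
wrist_force: [0.2, 0.8, -0.1]
opening: 0.0505
grasp_force: 0.0
time: 4.15
ee_pos: [0.5023, -0.3237, 0.0565]
tcp_rot: [179.9, 0.0, 67.0]
wrist_force: [0.5, 0.9, 6.1]
opening: 0.0235
grasp_force: 59.3
```

```bash
python3 -m crank '[{"gripper":10,"travel":[0,0,-10],"twist":[0,0,0]},{"gripper":10,"travel":[0,0,-20],"twist":[0,0,0]},{"gripper":10,"travel":[0,0,-25],"twist":[0,0,0]},{"gripper":10,"travel":[0,0,-25],"twist":[0,0,0]},{"gripper":10,"travel":[0,0,-25],"twist":[0,0,0]},{"gripper":10,"travel":[0,0,-25],"twist":[0,0,0]},{"gripper":10,"travel":[0,0,-15],"twist":[0,0,0]},{"gripper":10,"travel":[0,0,0],"twist":[0,0,0]},{"gripper":10,"travel":[0,0,0],"twist":[0,0,0]}]' 60
python3 - <<'E'
from h import *
togo([.517,.1247,.20],83)
E
```

```text
time: 5.28
ee_pos: [0.5015, -0.3232, 0.1992]
tcp_rot: [-179.9, -0.0, 67.0]
wrist_force: [0.7, -0.4, -0.9]
opening: 0.0234
grasp_force: 58.7
travel mm [ 418.5 -160.5   -0.5] twist [-0.001 -0.    -0.279] at [ 0.5015 -0.3232  0.1992] [-179.9   -0.    67. ] t 5.275
```

```bash
python3 -m crank '[{"gripper":10,"travel":[25,-9.6,0],"twist":[0,0,0]},{"gripper":10,"travel":[41.8,-16,0],"twist":[0,0,0]},{"gripper":10,"travel":[41.8,-16,0],"twist":[0,0,0]},{"gripper":10,"travel":[41.8,-16,0],"twist":[0,0,0]},{"gripper":10,"travel":[41.8,-16,0],"twist":[0,0,0]},{"gripper":10,"travel":[41.8,-16,0],"twist":[0,0,0]},{"gripper":10,"travel":[41.8,-16,0],"twist":[0,0,0]},{"gripper":10,"travel":[41.8,-16,0],"twist":[0,0,0]},{"gripper":10,"travel":[41.8,-16,0],"twist":[0,0,0]},{"gripper":10,"travel":[34,-13,0],"twist":[0,0,0]},{"gripper":10,"travel":[25,-9.6,0],"twist":[0,0,0]}]' 60
python3 -m crank '[{"gripper":10,"travel":[0,0,0],"twist":[0,0,-0.14]},{"gripper":10,"travel":[0,0,0],"twist":[0,0,-0.14]},{"gripper":10,"travel":[0,0,0],"twist":[0,0,0]},{"gripper":10,"travel":[0,0,0],"twist":[0,0,0]}]' 60
python3 - <<'E'
from h import *
im,c=snap('wrist','w2')
togo([.517,.1247,.120],82.8); print(proj(c,[.517,.1247,.06]))
o=bot.get_obs()['ee_pos']; print('tip px if straight',proj(c,o-[0,0,.0475]))
E
```

```text
time: 6.65
ee_pos: [0.5169, 0.1259, 0.199]
tcp_rot: [-179.9, 0.1, 67.1]
wrist_force: [0.1, -0.7, -0.7]
opening: 0.0232
grasp_force: 58.8
time: 7.15
ee_pos: [0.5173, 0.1242, 0.1997]
tcp_rot: [-180.0, 0.0, 82.9]
wrist_force: [-0.7, -0.2, -0.9]
opening: 0.0231
grasp_force: 58.7
travel mm [ 0.5 -0.4 79.9] twist [-0.001  0.     0.002] at [0.5174 0.1242 0.1999] [-180.     0.    82.9] t 7.2
[278.  192.5]
tip px if straight [278.5 227.7]
```

View pics/w2.png

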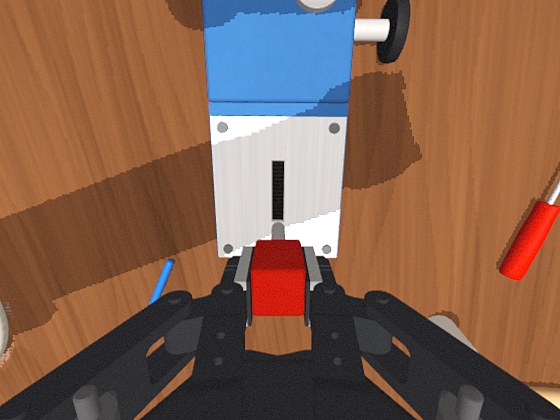

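The slot is at (278,190), projected (278,192), and the pin tip at about (278,225) lies over its line. I refine both by mask.

```bash
python3 - <<'E'
from h import *
c=bot.calibration('wrist'); im=cv2.imread('pics/w2.png'); g=im.max(2)
M=np.zeros(g.shape,np.uint8); M[140:224,262:295]=(g[140:224,262:295]<80)
k=max(cv2.findContours(M,cv2.RETR_EXTERNAL,cv2.CHAIN_APPROX_NONE)[0],key=cv2.contourArea)
r=cv2.minAreaRect(k);print(r)
P=np.array([ray(c,*p,.06)[:2] for p in cv2.boxPoints(r)]);v=P[1]-P[0];w=P[2]-P[1]
print('slot',P.mean(0),np.linalg.norm(v),np.linalg.norm(w),np.degrees(np.arctan2(v[1],v[0])),np.degrees(np.arctan2(w[1],w[0])))
for row in range(218,240,2): print(row,g[row,266:292].tolist())
togo([*P.mean(0),.12],82.8)
E
```

```text
((278.0, 190.0), (58.0, 10.0), 90.0)
slot [0.51732504 0.12631296] 0.00966126998251263 0.05967830923152136 -7.101873368041625 -96.80389001233772
218 [218, 219, 220, 222, 223, 188, 82, 0, 5, 10, 7, 9, 2, 18, 0, 14, 0, 150, 213, 222, 223, 222, 219, 218, 221, 220]
220 [219, 218, 221, 219, 220, 196, 159, 149, 152, 153, 155, 156, 160, 154, 158, 149, 143, 165, 210, 220, 222, 219, 219, 216, 220, 220]
222 [217, 218, 219, 221, 219, 218, 217, 224, 198, 178, 168, 145, 147, 153, 171, 185, 219, 218, 218, 220, 222, 221, 219, 217, 220, 219]
224 [218, 219, 219, 219, 221, 223, 206, 160, 124, 123, 127, 132, 131, 128, 127, 115, 135, 189, 217, 222, 221, 218, 216, 215, 255, 255]
226 [218, 219, 217, 220, 223, 217, 149, 120, 124, 131, 132, 124, 134, 132, 132, 130, 126, 110, 198, 214, 255, 255, 255, 255, 255, 255]
228 [216, 217, 218, 221, 227, 191, 129, 122, 129, 128, 128, 130, 135, 130, 130, 130, 125, 113, 198, 255, 255, 255, 255, 255, 255, 255]
230 [218, 218, 217, 221, 231, 172, 124, 126, 127, 131, 127, 131, 130, 128, 132, 131, 125, 111, 177, 255, 255, 255, 255, 255, 255, 255]
232 [217, 217, 218, 220, 229, 172, 125, 126, 126, 130, 131, 130, 130, 132, 130, 128, 125, 117, 157, 255, 255, 255, 255, 255, 255, 255]
234 [216, 213, 214, 214, 255, 202, 117, 123, 130, 131, 131, 133, 132, 129, 129, 127, 125, 123, 116, 255, 255, 255, 255, 255, 255, 255]
236 [255, 255, 255, 255, 255, 203, 113, 128, 130, 133, 135, 133, 135, 129, 130, 127, 129, 121, 99, 255, 255, 255, 255, 255, 255, 255]
238 [255, 255, 255, 255, 255, 196, 119, 130, 133, 137, 135, 139, 138, 136, 134, 129, 135, 131, 110, 255, 255, 255, 255, 255, 255, 255]
travel mm [ 2.1 -0.3 79.9] twist [-0.001  0.     0.002] at [0.5174 0.1242 0.1999] [-180.     0.    82.9] t 7.2
```

```bash
python3 -m crank '[{"gripper":10,"travel":[-10,0,15],"twist":[0,0,0]},{"gripper":10,"travel":[-10,-0.3,20],"twist":[0,0,0]},{"gripper":10,"travel":[0,0,20],"twist":[0,0,0]},{"gripper":10,"travel":[0,0,15],"twist":[0,0,0]},{"gripper":10,"travel":[0,0,10],"twist":[0,0,0]},{"gripper":10,"travel":[0,0,6],"twist":[0,0,0]},{"gripper":10,"travel":[0,0,0],"twist":[0,0,0]},{"gripper":10,"travel":[0,0,0],"twist":[0,0,0]}]' 60
python3 - <<'E'
from h import *
im,c=snap('wrist','w3'); o=bot.get_obs(); print(o['ee_pos'],o['wrist_force'])
print(proj(c,o['ee_pos']-[0,0,.0475]))
cv2.imwrite('pics/w3c.png',cv2.resize(cv2.imread('pics/w3.png')[100:300,180:380],(600,600)))
E
```

```text
time: 8.2
ee_pos: [0.5151, 0.1047, 0.1149]
tcp_rot: [180.0, -0.0, 83.1]
wrist_force: [-0.4, -0.4, -0.2]
opening: 0.0232
grasp_force: 58.7
[0.51508159 0.10464811 0.11486551] [ 0.80126063 -0.42787202 -0.65740216]
[278.3 227.7]
```

View pics/w3c.png

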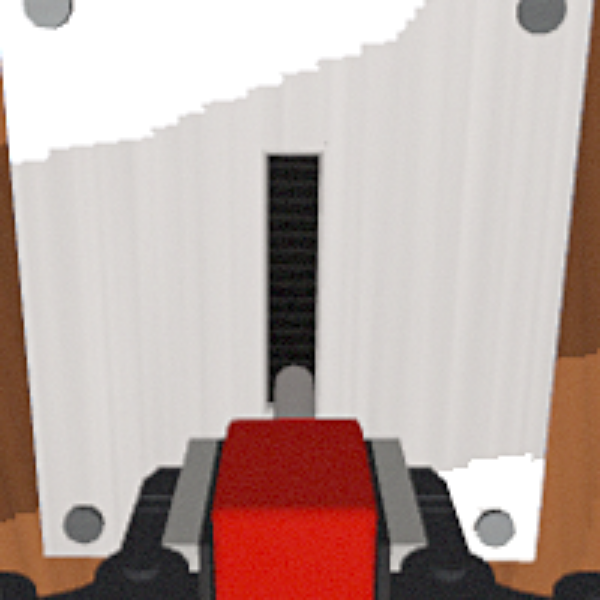

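The tip (crop 295,370) is at the slot's near end and looks slightly right of the slot's centre there (about 292). I measure the edges.

```bash
python3 - <<'E'
from h import *
c=bot.calibration('wrist'); im=cv2.imread('pics/w3.png'); g=im.max(2).astype(float)
o=bot.get_obs()['ee_pos']; a=np.radians(82.9); ux=np.array([np.cos(a),np.sin(a)]); uy=np.array([np.sin(a),-np.cos(a)])
def cen(row,t,lo,hi):
    d=np.where(g[row,lo:hi]<t)[0]+lo; return d.min()-.5,d.max()+.5
for row in range(153,222,8):
    l,r=cen(row,120,262,295); L=(ray(c,l,row,.06)[:2]-o[:2]);R=(ray(c,r,row,.06)[:2]-o[:2])
    print(row,l,r,'slot tool x,y mm',((L+R)/2@ux*1e3).round(1),(L@uy*1e3).round(2),(R@uy*1e3).round(2))
for row in(226,230,234): print(row,g[row,264:296].astype(int).tolist())
E
```

```text
153 268.5 285.5 slot tool x,y mm 50.8 -6.69 4.71
161 268.5 285.5 slot tool x,y mm 45.5 -6.73 4.76
169 268.5 285.5 slot tool x,y mm 40.0 -6.76 4.82
177 268.5 285.5 slot tool x,y mm 34.4 -6.8 4.88
185 268.5 285.5 slot tool x,y mm 28.8 -6.84 4.94
193 268.5 285.5 slot tool x,y mm 23.1 -6.88 5.0
201 268.5 284.5 slot tool x,y mm 17.2 -6.92 4.35
209 268.5 284.5 slot tool x,y mm 11.3 -6.97 4.41
217 268.5 284.5 slot tool x,y mm 5.2 -7.01 4.47
226 [215, 217, 221, 209, 172, 79, 16, 36, 121, 128, 129, 127, 127, 130, 127, 128, 128, 128, 129, 136, 51, 179, 203, 216, 219, 220, 220, 216, 217, 215, 215, 218]
230 [216, 219, 223, 211, 171, 77, 8, 89, 122, 129, 128, 127, 128, 128, 127, 129, 127, 126, 128, 124, 105, 183, 199, 217, 219, 220, 218, 218, 217, 215, 215, 218]
234 [214, 218, 221, 211, 178, 138, 131, 115, 124, 126, 127, 126, 128, 127, 129, 130, 128, 125, 126, 121, 108, 180, 208, 217, 219, 218, 219, 216, 214, 214, 218, 217]
```

```bash
python3 -m crank '[{"gripper":10,"travel":[0,-1,0],"twist":[0,0,0]},{"gripper":10,"travel":[0,0,3],"twist":[0,0,0]},{"gripper":10,"travel":[0,0,2],"twist":[0,0,0]},{"gripper":10,"travel":[0,0,2],"twist":[0,0,0]},{"gripper":10,"travel":[0,0,2],"twist":[0,0,0]},{"gripper":10,"travel":[0,0,2],"twist":[0,0,0]},{"gripper":10,"travel":[0,0,0],"twist":[0,0,0]}]' 60
```

```text
time: 9.12
ee_pos: [0.5137, 0.1047, 0.1031]
tcp_rot: [-180.0, 0.0, 83.1]
wrist_force: [-0.2, 0.4, -1.2]
opening: 0.0231
grasp_force: 58.7
```

```bash
python3 -m crank '[{"gripper":10,"travel":[0,0,3],"twist":[0,0,0]},{"gripper":10,"travel":[0,0,3],"twist":[0,0,0]},{"gripper":10,"travel":[0,0,3],"twist":[0,0,0]},{"gripper":10,"travel":[0,0,3],"twist":[0,0,0]},{"gripper":10,"travel":[0,0,3],"twist":[0,0,0]},{"gripper":10,"travel":[0,0,2],"twist":[0,0,0]},{"gripper":10,"travel":[0,0,0],"twist":[0,0,0]}]' 60
python3 -m crank '[{"gripper":10,"travel":[0,0,1],"twist":[0,0,0]},{"gripper":10,"travel":[0,0,1],"twist":[0,0,0]},{"gripper":10,"travel":[0,0,0],"twist":[0,0,0]}]' 60
```

```text
time: 10.0
ee_pos: [0.5137, 0.1047, 0.0861]
tcp_rot: [-180.0, 0.0, 83.1]
wrist_force: [0.2, -0.2, -1.0]
opening: 0.0231
grasp_force: 58.7
time: 10.38
ee_pos: [0.5138, 0.1047, 0.0842]
tcp_rot: [-180.0, 0.0, 83.1]
wrist_force: [0.1, 0.5, 0.3]
opening: 0.0231
grasp_force: 58.7
```

```bash
for i in 1 2; do :; done; python3 -m crank '[{"gripper":10,"travel":[0,0,0.7],"twist":[0,0,0]},{"gripper":10,"travel":[0,0,0.7],"twist":[0,0,0]},{"gripper":10,"travel":[0,0,0],"twist":[0,0,0]}]' 60
python3 -m crank '[{"gripper":10,"travel":[0,0,0.7],"twist":[0,0,0]},{"gripper":10,"travel":[0,0,0.7],"twist":[0,0,0]},{"gripper":10,"travel":[0,0,0],"twist":[0,0,0]}]' 60
```

```text
time: 10.75
ee_pos: [0.5137, 0.1046, 0.0828]
tcp_rot: [-180.0, 0.0, 83.1]
wrist_force: [-0.0, -0.1, -1.2]
opening: 0.0231
grasp_force: 58.7
time: 11.12
ee_pos: [0.5138, 0.1047, 0.0815]
tcp_rot: [180.0, -0.0, 83.1]
wrist_force: [0.1, 1.2, -0.1]
opening: 0.0232
grasp_force: 58.8
```

```bash
python3 -m crank '[{"gripper":10,"travel":[0,0,0.5],"twist":[0,0,0]},{"gripper":10,"travel":[0,0,0.5],"twist":[0,0,0]},{"gripper":10,"travel":[0,0,0],"twist":[0,0,0]}]' 60
python3 -m crank '[{"gripper":10,"travel":[0,0,0.5],"twist":[0,0,0]},{"gripper":10,"travel":[0,0,0.5],"twist":[0,0,0]},{"gripper":10,"travel":[0,0,0],"twist":[0,0,0]}]' 60
```

```text
time: 11.5
ee_pos: [0.5139, 0.1047, 0.0811]
tcp_rot: [180.0, -0.0, 83.1]
wrist_force: [-1.6, -0.7, 5.9]
opening: 0.0231
grasp_force: 59.7
time: 11.88
ee_pos: [0.514, 0.1047, 0.0809]
tcp_rot: [179.9, -0.0, 83.1]
wrist_force: [-4.2, -0.2, 11.1]
opening: 0.023
grasp_force: 60.5
```

```bash
python3 -m crank '[{"gripper":10,"travel":[1,0,-0.4],"twist":[0,0,0]},{"gripper":10,"travel":[1,0,0],"twist":[0,0,0]},{"gripper":10,"travel":[1,0,0],"twist":[0,0,0]},{"gripper":10,"travel":[1,0,0],"twist":[0,0,0]}]' 60
python3 -m crank '[{"gripper":10,"travel":[1,0,0],"twist":[0,0,0]},{"gripper":10,"travel":[1,0,0],"twist":[0,0,0]},{"gripper":10,"travel":[1,0,0],"twist":[0,0,0]},{"gripper":10,"travel":[1,0,0],"twist":[0,0,0]}]' 60
```

```text
time: 12.38
ee_pos: [0.5144, 0.1087, 0.0799]
tcp_rot: [180.0, -0.0, 83.1]
wrist_force: [-0.8, 0.0, -0.8]
opening: 0.0233
grasp_force: 58.8
time: 12.88
ee_pos: [0.5147, 0.1127, 0.0798]
tcp_rot: [-180.0, -0.0, 83.1]
wrist_force: [-0.3, -0.8, -0.4]
opening: 0.0233
grasp_force: 58.8
```

```bash
python3 -m crank '[{"gripper":10,"travel":[-2,0,0],"twist":[0,0,0]},{"gripper":10,"travel":[0,0,0.7],"twist":[0,0,0]},{"gripper":10,"travel":[0,0,0.7],"twist":[0,0,0]},{"gripper":10,"travel":[0,0,0],"twist":[0,0,0]}]' 60

```

```text
time: 13.38
ee_pos: [0.5145, 0.1106, 0.0784]
tcp_rot: [-180.0, 0.0, 83.1]
wrist_force: [-0.6, 0.2, -0.1]
opening: 0.0233
grasp_force: 58.8
```

```bash
python3 -m crank '[{"gripper":10,"travel":[0,0,0.7],"twist":[0,0,0]},{"gripper":10,"travel":[0,0,0.7],"twist":[0,0,0]},{"gripper":10,"travel":[0,0,0.7],"twist":[0,0,0]},{"gripper":10,"travel":[0,0,0],"twist":[0,0,0]}]' 60
python3 -m crank '[{"gripper":10,"travel":[0,0,0.7],"twist":[0,0,0]},{"gripper":10,"travel":[0,0,0.7],"twist":[0,0,0]},{"gripper":10,"travel":[0,0,0.7],"twist":[0,0,0]},{"gripper":10,"travel":[0,0,0],"twist":[0,0,0]}]' 60

```

```text
time: 13.88
ee_pos: [0.5145, 0.1106, 0.0763]
tcp_rot: [-180.0, 0.0, 83.1]
wrist_force: [0.5, 0.7, -0.7]
opening: 0.0232
grasp_force: 58.8
time: 14.38
ee_pos: [0.5145, 0.1106, 0.0742]
tcp_rot: [-180.0, 0.0, 83.1]
wrist_force: [0.2, 0.2, -0.0]
opening: 0.0232
grasp_force: 58.8
```

```bash
python3 -m crank '[{"gripper":10,"travel":[0,0,1.5],"twist":[0,0,0]},{"gripper":10,"travel":[0,0,1.5],"twist":[0,0,0]},{"gripper":10,"travel":[0,0,1.5],"twist":[0,0,0]},{"gripper":10,"travel":[0,0,1.5],"twist":[0,0,0]},{"gripper":10,"travel":[0,0,0],"twist":[0,0,0]}]' 60
python3 -m crank '[{"gripper":10,"travel":[0,0,1],"twist":[0,0,0]},{"gripper":10,"travel":[0,0,1],"twist":[0,0,0]},{"gripper":10,"travel":[0,0,1],"twist":[0,0,0]},{"gripper":10,"travel":[0,0,1],"twist":[0,0,0]},{"gripper":10,"travel":[0,0,0],"twist":[0,0,0]}]' 60

```

```text
time: 15.0
ee_pos: [0.5144, 0.1106, 0.0681]
tcp_rot: [-180.0, 0.0, 83.1]
wrist_force: [-0.1, 0.3, 0.5]
opening: 0.023
grasp_force: 58.8
time: 15.62
ee_pos: [0.5145, 0.1106, 0.0642]
tcp_rot: [-180.0, 0.0, 83.1]
wrist_force: [0.2, -0.1, 0.1]
opening: 0.0232
grasp_force: 58.8
```

```bash
python3 -m crank '[{"gripper":10,"travel":[0,0,0.7],"twist":[0,0,0]},{"gripper":10,"travel":[0,0,0.7],"twist":[0,0,0]},{"gripper":10,"travel":[0,0,0.7],"twist":[0,0,0]},{"gripper":10,"travel":[0,0,0],"twist":[0,0,0]}]' 60
python3 -m crank '[{"gripper":10,"travel":[0,0,0.6],"twist":[0,0,0]},{"gripper":10,"travel":[0,0,0.6],"twist":[0,0,0]},{"gripper":10,"travel":[0,0,0],"twist":[0,0,0]}]' 60

```

```text
time: 16.12
ee_pos: [0.5145, 0.1106, 0.0621]
tcp_rot: [-180.0, 0.0, 83.1]
wrist_force: [-0.4, -0.7, 0.0]
opening: 0.0232
grasp_force: 58.8
time: 16.5
ee_pos: [0.5146, 0.1106, 0.0615]
tcp_rot: [180.0, -0.0, 83.1]
wrist_force: [-1.8, -0.9, 5.3]
opening: 0.023
grasp_force: 59.6
```

```bash
python3 -m crank '[{"gripper":10,"travel":[0,0,0.5],"twist":[0,0,0]},{"gripper":10,"travel":[0,0,0],"twist":[0,0,0]},{"gripper":30,"travel":[0,0,-0.5],"twist":[0,0,0]},{"gripper":45,"travel":[0,0,0],"twist":[0,0,0]},{"gripper":45,"travel":[0,0,0],"twist":[0,0,0]},{"gripper":45,"travel":[0,0,0],"twist":[0,0,0]}]' 60
python3 -m crank '[{"gripper":45,"travel":[0,0,-10],"twist":[0,0,0]},{"gripper":45,"travel":[0,0,-20],"twist":[0,0,0]},{"gripper":45,"travel":[0,0,-25],"twist":[0,0,0]},{"gripper":45,"travel":[0,0,-25],"twist":[0,0,0]},{"gripper":45,"travel":[0,0,-25],"twist":[0,0,0]},{"gripper":45,"travel":[0,0,-15],"twist":[0,0,0]},{"gripper":45,"travel":[0,0,0],"twist":[0,0,0]},{"gripper":45,"travel":[0,0,0],"twist":[0,0,0]}]' 60
python3 - <<'E'
from h import *
im,c=snap('wrist','w4'); s,cs=snap('scene','s4'); snap('top','t4')
o=bot.get_obs();print(o['wrist_force'],proj(c,[.5145,.1106,.094]))
redrect(im,c,(230,130,330,260),.094)
a=cv2.imread('pics/w4.png')[60:340,180:380]; b=cv2.imread('pics/s4.png')[180:320,380:560]
cv2.imwrite('pics/c4.png',np.hstack([cv2.resize(a,(400,560)),cv2.resize(b,(400,311),interpolation=2).repeat(1,0) if 0 else cv2.copyMakeBorder(cv2.resize(b,(400,311)),0,249,0,0,0)]))
E
```

```text
time: 17.25
ee_pos: [0.5145, 0.1106, 0.0608]
tcp_rot: [-180.0, 0.0, 83.1]
wrist_force: [-0.1, -0.2, 0.7]
opening: 0.0452
grasp_force: 0.0
time: 18.25
ee_pos: [0.5143, 0.1105, 0.1801]
tcp_rot: [-179.9, 0.0, 83.1]
wrist_force: [0.4, 0.7, 0.1]
opening: 0.0453
grasp_force: 0.0
[-0.45758031  0.32576528 -0.27821991] [278.7 210. ]
px [278.5 208. ] ctr [0.5145 0.1121] size 0.0219 0.0225 ang -6.9
```

View pics/c4.png

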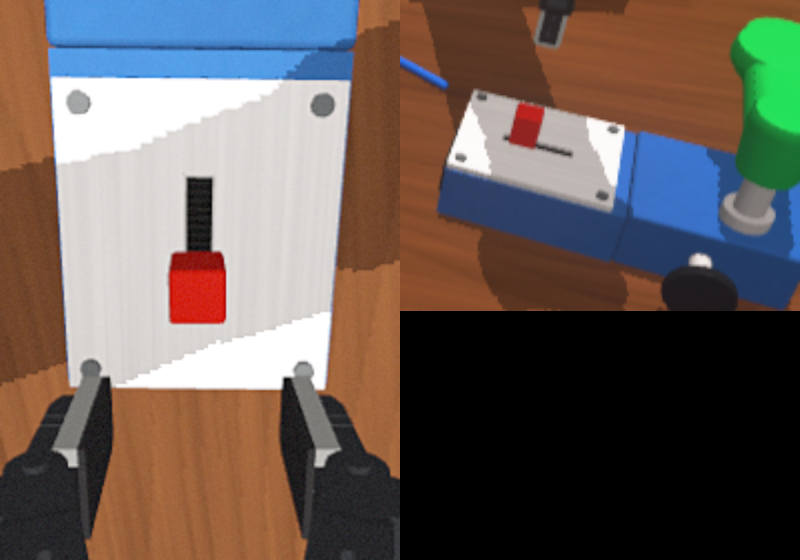

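The picture shows the red head upright and flat on the plate over the slot (wrist px 278,208). The gripper is open, clear and touching nothing, so I hand in.

```bash
python3 -c "
from workcell import bot
print(bot.job_done())"
```

```text
the job is handed in; nothing more can be done
None
```

The red pin is in the hidden hole with its head flat on the cover plate and released; the gripper has backed off clear, and the job was handed in at about 18.5 s, though no verdict came back.

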